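# Rub down the label on a running sled

### The job

Push the sled by its red plate in one go out to its far stop and get off the plate, so that the weight draws it home by itself. While it runs back, stroke the label on the wavy blue shell with the closed fingertips from its green end to its yellow end, keeping the sprung shell pressed down about 20 mm (at least 10 mm all the while the yellow pointer goes from the green mark to the red mark, never more than 30 mm). Do not drag the sled back or disturb the blue and red card packs; finish with the sled home and the shell up, untouched.

Things in the scene. Friction and masses are not known exactly. Their poses are not given: they have to be found in the camera images.
- station: The rub-down station, fixed on the table; its place and yaw change. Grey base 150 (its x) x 660 (its y) x 20 mm high with two rails and black end blocks 60 mm high. Origin at the centre of the underside; its y axis is the direction in which the sled is pushed out, z up. s, below, is measured along station +y from the sled's centre.
- sled (a joint): Travel of the sled along station +y, m: 0 home (sled centre at station y = -140 mm), 0.28 far stop. Let go, it runs home by itself at about 30 mm/s (20 to 45: the weight is uncertain). Nominal return force 6 N, air damper 190 N s/m, sled with shell 1.5 kg; pushing out at 40 mm/s takes about 14 N. Pressing on the rising side of the shell slows the return, on the falling side speeds it up.
- shell (a joint): How far the sprung shell is pressed down from rest, m: 0 up, 0.042 bottomed. Spring 180 N/m with 0.3 N preload, so 20 mm takes about 3.9 N downward; moving mass 0.9 kg, lightly damped (5 N s/m), it bobs with a period of about 0.45 s.
- tower (a point): Top of the aluminium weight tower with its pulley, 190 mm above the table, on the side away from the robot: the tower fills station x = 105 to 165 mm, y = -315 to -235 mm. The brass weight in it rises as the sled goes out.
- green_mark (a point): Green mark on the base's robot-side edge, at station y = +50 mm. The yellow pointer at the sled's centre is here when the sled's travel is 0.19.
- red_mark (a point): Red mark on the base's robot-side edge, at station y = -100 mm. The yellow pointer is here when the sled's travel is 0.04.
- push_face (a point): Point on the outer face of the red push plate at the sled's end, on its centre line, at s = -145 mm and 137 mm above the table; the face looks to station -y. The plate is 70 mm wide (station x), 8 mm thick, its top edge 157 mm above the table; it does not sink with the shell. The shell begins 27 mm beyond it. The sled's deck, 120 x 300 mm, is 52 mm above the table.
- label_start (a point): Point on the shell's top surface at s = -70 mm on the centre line, middle of the green end of the label. Moves with sled and shell; axes parallel to the station's. The label is a strip 45 mm wide (station x) from s = -80 to +80 mm, green up to s = -60, white, then yellow from s = +60.
- label_crest (a point): Point on the shell's top surface at its crest, s = +15 mm, centre line. The blue shell is 90 mm wide and runs from s = -110 to +110 mm. Height of its top above the table when up: 128 + 16 cos(pi (s - 15) / 100) mm with s in mm: 112 mm in the valley at s = -85, 144 mm at the crest, 117 mm at s = +80. The surface is slick (friction about 0.12).
- label_end (a point): Point on the shell's top surface at s = +70 mm on the centre line, middle of the yellow end of the label. Moves with sled and shell; axes parallel to the station's.
- blue_packs: Bystander, leave alone: stack of blue card packs, 150 x 105 x 36 mm high; origin at the centre of its underside.
- red_packs: Bystander, leave alone: stack of red and orange card packs, 110 x 80 x 24 mm high; origin at the centre of its underside.

How it is judged:
By the outcome, as a careful person would: the job done as asked, in the order asked, and still so for the second after the job is handed in, with the robot touching nothing.
It also fails if it takes over 64 s, if anything falls off the work surface, if the arm or the gripper's body presses on something with over 40 N, if the wrist force passes 120 N, or if a joint passes its speed limit or range.

### The arm

A 7-joint arm with a two-finger parallel gripper is mounted at the origin on the work surface. World frame = base frame: x ahead of the robot, y to its left, z up, the work surface at z = 0. Lengths are in m, angles in rad, forces in N, time in s.
With the tool pointing down it reaches from about 0.425 to 0.925 m from the base axis. Payload 6.8 kg.
Tool frame: the origin (TCP) lies at the very end of the fingers, on their centre line; the grasp point (between the pads) lies 19 mm behind it; z points along the fingers, y is the line along which they close (so a half turn about z gives the same grasp; the last joint's range is limited). The gripper opens to 85 mm and grips with 20 to 120 N. Pads are 22 mm wide; open, the fingers measure 114 mm over their backs; the gripper's body (76 mm by 85 mm) begins 54 mm behind the grasp point. The pads swing forward as they close: fully open they stand 13 mm farther back than shut.
Start: joints at [1.082, 0.477, 0.022, 1.555, -0.011, 1.109, -0.083], TCP at [0.251, -0.627, 0.231] pointing down, gripper open.
Joint ranges: [-2.96, 2.96], [-0.34, 2.1], [-1.41, 1.46], [0.24, 2.44], [-1.37, 4.51], [0.17, 1.92], [-2.96, 2.96]. Speed limits (rad/s): [2.39, 2.39, 3.14, 3.14, 3.14, 3.14, 3.14].

### API

Orientations are given as a rotation vector (axis times angle).
In Python, from bench import r gives the robot as it stands. The module is installed in compiled form; this text tells all that it offers.
- The arm moves only by the tool servo_tool, never from a script. Its argument "commands" is a list of rows, each a list of 7 numbers: the turn, a rotation vector about the world's x, y, z in degrees, then the shift along the world's x, y, z in mm, then the closure, from 0 (fully open) to 1 (shut). A call has 1 to 5 rows; each row is the pose to reach, as a shift and turn from the pose commanded when the call began; what a row does not reach only later rows make up. A row lasts 1/12 s, in which the tool goes at most 41.7 mm and 7.16 degrees, less where a joint would pass 70% of its speed; a pose out of reach is approached as far as the arm can. A call with a gripper value outside its range is refused whole. The fingers move at their own pace and stop on an object; "force" is the grip in N (left out, the last holds). Time passes only in rows, so rows that repeat a pose let the fingers close. It gives the time, the measured TCP pose, the force, the opening and the grip force at its end, in the units of the state.
- r.get_obs(): the state, without advancing time (a new reading comes with each control period).
- r.grab_frame(name): name is "scene" or "top"; returns (picture, depth): 420x560x3 uint8, blue, green, red; 420x560 float32, m along the optical axis (not along the pixel's ray), 0 where there is no reading.
- r.camera_info(name): a dict with "vertical_fov" (degrees; the focal length in pixels is half the picture's height over the tangent of half this angle, whatever the lens; pixels are square), "cx", "cy" (the principal point, pixels), "cam_to_world" (4x4, takes a point from camera to world coordinates). Camera axes: x right, y up, looking along -z (the intrinsics and any distortion apply to the point x, -y, -z); pixel columns grow to the right and rows downward; lengths in m; the calibration is good to about 2 mm. A picture is of the moment at which its call begins. camera_info takes no time and is no camera call.
- r.hand_in(): hands the job in; it is judged then, once.
The state is a dict: "clock": time; "joints": joint angles; "qvel": joint speeds; "tau": joint torques, N m; "tcp_pos": TCP position; "orientation": TCP orientation; "contact_force": force on the tool from outside, world axes, zero at the start; "moment": the same for the moment, N m; "grip_width": finger opening in m; "gripper_force": force on a finger pad.
Only numpy, scipy, OpenCV 4.12 (cv2) and the standard library are available. Lean on these libraries where they do the work, as an engineer would, in place of code of your own. Each camera call takes 0.05 s, during which the arm holds its last target. There are 200 camera calls.

## Working session

There is one attempt and no reset: what is moved stays moved. The work goes in short steps, Python scripts to look and compute and a tool call to move; the robot and the scene stay as the last step left them, time stands still between calls to the robot, and variables do not carry over. Pictures are saved under pics/ and viewed, at most 10 in all, crops included, and the job is handed in when it is done.

Besides the shell and the picture viewer there is one more tool, called after ">>>" in YAML: its name, and indented under it one key for each argument. servo_tool: Moves the arm, as the interface text tells. Its arguments: {"type":"object","properties":{"commands":{"type":"array"},"force":{"type":"number"}},"required":["commands"]}

```bash
mkdir -p pics; cat > h.py <<'E'
import numpy as np, cv2
from bench import r
def grab(n):
    im,d=r.grab_frame(n); return im,d
def p2w(n,u,v,z):
    c=r.camera_info(n); f=210/np.tan(np.radians(c['vertical_fov'])/2)
    return c,f
def cloud(n,d):
    c=r.camera_info(n); f=210/np.tan(np.radians(c['vertical_fov'])/2)
    v,u=np.mgrid[0:420,0:560]
    P=np.stack([(u-c['cx'])/f*d,-(v-c['cy'])/f*d,-d,np.ones_like(d)],-1)
    return P@np.array(c['cam_to_world']).T
E
python3 - <<'E'
from h import *
for n in('scene','top'):
    im,d=grab(n); cv2.imwrite(f'pics/{n}0.png',im); np.save(n+'.npy',cloud(n,d)[...,:3]); print(r.camera_info(n)); 
print(r.get_obs())
E
```

```text
{'vertical_fov': 53.76320021103832, 'cx': 271.5754226623028, 'cy': 208.4800240697527, 'cam_to_world': array([[ 0.3756748 , -0.58720136,  0.71698188,  1.44536289],
       [ 0.92654828,  0.22177702, -0.30384739, -0.36657579],
       [ 0.0194095 ,  0.77846613,  0.62738644,  0.91121091],
       [ 0.        ,  0.        ,  0.        ,  1.        ]])}
{'vertical_fov': 48.604564938434194, 'cx': 273.17263566571046, 'cy': 208.46911338625958, 'cam_to_world': array([[-0.10045605,  0.9743921 , -0.20116813,  0.30041249],
       [-0.9949343 , -0.09914966,  0.01658575,  0.01444863],
       [-0.00378473,  0.20181521,  0.9794163 ,  1.44701362],
       [ 0.        ,  0.        ,  0.        ,  1.        ]])}
{'clock': 0.1, 'joints': array([ 1.08185495,  0.47772835,  0.02233952,  1.55635765, -0.01151888,
        1.10931089, -0.08312317]), 'qvel': array([ 0.00066054, -0.0037278 , -0.00202767, -0.00331451,  0.0003778 ,
       -0.00070103, -0.00157429]), 'tau': array([ 4.46233928e-03, -5.97760069e+01,  1.61407616e+00, -2.81954831e+01,
        1.28753707e-02,  4.99335118e-03, -2.47449668e-05]), 'tcp_pos': array([ 0.25069287, -0.62613559,  0.23041342]), 'orientation': array([-3.08321614e+00, -5.94294662e-01,  6.57849283e-04]), 'contact_force': array([ 0.1162754 ,  0.36453424, -0.35867256]), 'moment': array([-0.00250206,  0.06430439, -0.04754502]), 'gripper_force': 0.0, 'grip_width': 0.08547795371731193}
```

View pics/scene0.png

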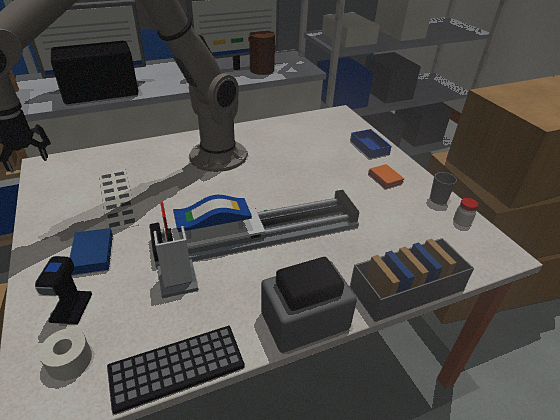

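View pics/top0.png

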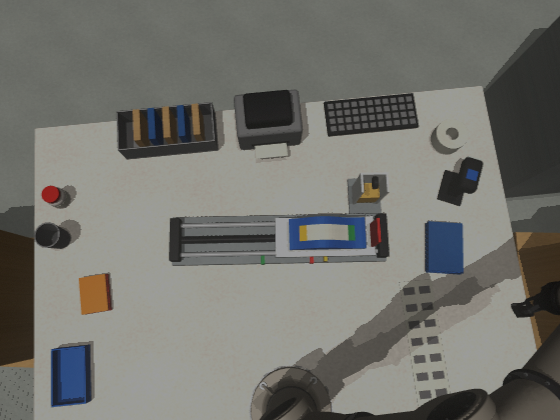

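```bash
python3 - <<'E'
from h import *
for n in('top','scene'):
    P=np.load(n+'.npy'); im=cv2.imread(f'pics/{n}0.png'); hsv=cv2.cvtColor(im,cv2.COLOR_BGR2HSV)
    H,S,V=[hsv[...,i] for i in range(3)]
    x,y,z=P[...,0],P[...,1],P[...,2]
    reg=(x>.35)&(x<.75)&(y>-.45)&(y<.5)
    def st(nm,m,minarea=6):
        k,l,s,c=cv2.connectedComponentsWithStats((m&reg).astype(np.uint8))
        for i in range(1,k):
            if s[i,4]>=minarea:
                q=P[l==i]; rc=cv2.minAreaRect((q[:,:2]*1000).astype(np.float32))
                print(n,nm,s[i,4],c[i].round(1),'mean',q.mean(0).round(4),'zr',np.percentile(q[:,2],[5,95]).round(3),'rect',np.round(rc[0],1),np.round(rc[1],1),round(rc[2],2))
    sat=(S>110)&(V>50)
    st('red',sat&((H<8)|(H>172)),4); st('green',sat&(H>40)&(H<80),4); st('yellow',sat&(H>18)&(H<35),4)
    st('blue',sat&(H>95)&(H<125)&(z>.03),40)
    st('bluelow',sat&(H>95)&(H<125)&(z<.045),40)
    st('blackblk',(V<60)&(abs(z-.06)<.008),40)
    st('hi',(z>.17),20)
    st('base',(z>.012)&(z<.045),300)
P=np.load('top.npy')
for u in range(165,400,6): print(u,P[240,u].round(3),end=' ')
E
```

```text
top red 246 [375.5 231.9] mean [ 0.4745 -0.2939  0.1211] zr [0.064 0.159] rect [ 485.8 -300.7] [29.6 90.7] 65.39
top red 27 [311.4 259.9] mean [ 0.4216 -0.1101  0.0206] zr [0.016 0.026] rect [ 421.6 -110.2] [ 9.8 18.4] 83.72
top green 82 [351.2 232.2] mean [ 0.4815 -0.2257  0.1138] zr [0.109 0.118] rect [ 482.2 -226. ] [16.1 41.7] 86.57
top green 24 [262.  259.5] mean [0.4381 0.0404 0.02  ] zr [0.015 0.026] rect [438.1  40.4] [ 6.5 22.4] 84.31
top yellow 257 [369.4 193.2] mean [ 0.5984 -0.3023  0.0803] zr [0.04  0.091] rect [ 606.7 -299.9] [62.8 47. ] 86.85
top yellow 100 [302.8 233.1] mean [ 0.4917 -0.0854  0.1246] zr [0.119 0.13 ] rect [492.8 -86. ] [17.4 43.5] 84.75
top yellow 19 [325.2 258.4] mean [ 0.42   -0.1497  0.0443] zr [0.031 0.049] rect [ 420.  -150.5] [ 9.7 13.5] 83.18
top blue 1455 [327.  232.7] mean [ 0.4861 -0.155   0.1234] zr [0.11  0.143] rect [ 486.8 -155.9] [219.7  90.8] 85.69
top blackblk 310 [383.1 236.3] mean [ 0.4672 -0.3295  0.0589] zr [0.054 0.063] rect [ 472.1 -328.6] [ 27.2 128.5] 84.78
top blackblk 416 [174.5 239.1] mean [0.5221 0.2958 0.0589] zr [0.054 0
[... 1965 characters left out ...]
 0.092 0.041] 249 [0.499 0.074 0.045] 255 [0.497 0.056 0.04 ] 261 [0.495 0.037 0.045] 267 [0.493 0.019 0.042] 273 [0.492 0.001 0.043] 279 [ 0.489 -0.017  0.051] 285 [ 0.487 -0.035  0.052] 291 [ 0.477 -0.05   0.11 ] 297 [ 0.474 -0.067  0.118] 303 [ 0.471 -0.083  0.127] 309 [ 0.469 -0.1    0.132] 315 [ 0.466 -0.116  0.142] 321 [ 0.464 -0.133  0.141] 327 [ 0.463 -0.15   0.142] 333 [ 0.461 -0.167  0.141] 339 [ 0.461 -0.185  0.129] 345 [ 0.46  -0.203  0.124] 351 [ 0.458 -0.221  0.119] 357 [ 0.458 -0.24   0.112] 363 [ 0.455 -0.256  0.115] 369 [ 0.461 -0.287  0.051] 375 [ 0.452 -0.291  0.114] 381 [ 0.445 -0.298  0.157] 387 [ 0.455 -0.339  0.06 ] 393 [ 0.46  -0.374 -0.005] 399 [ 0.458 -0.393 -0.006]
```

```bash
python3 - <<'E'
import cv2
im=cv2.imread('pics/top0.png')[190:280,160:400]
cv2.imwrite('pics/c1.png',cv2.resize(im,(800,300),interpolation=cv2.INTER_CUBIC))
E
```

```text
(no output)
```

View pics/c1.png

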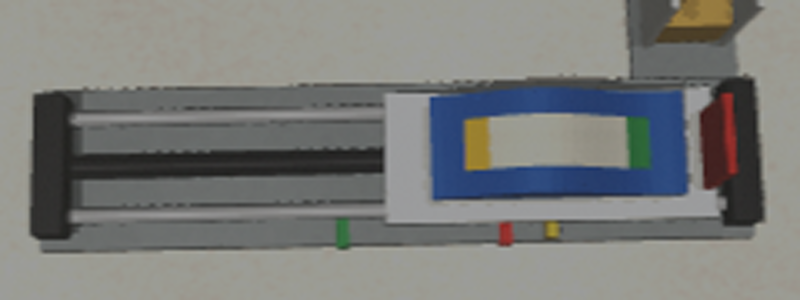

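>>> servo_tool:
  commands:
    - [0, 0, 5.4, 18, 24, 0, 1]
    - [0, 0, 10.8, 36, 48, 0, 1]
    - [0, 0, 16.2, 54, 72, 0, 1]
    - [0, 0, 21.6, 72, 96, 0, 1]
    - [0, 0, 27, 90, 120, 0, 1]
  force: 60

```text
clock: 0.52
tcp_pos: [0.3413, -0.5052, 0.2309]
orientation: [-2.857, -1.304, 0.0]
contact_force: [0.3, -0.3, 0.6]
grip_width: 0.0255
gripper_force: 0.0
```

>>> servo_tool:
  commands:
    - [0, 0, 5.4, 18, 24, 0, 1]
    - [0, 0, 10.8, 36, 48, 0, 1]
    - [0, 0, 16.2, 54, 72, 0, 1]
    - [0, 0, 21.6, 72, 96, 0, 1]
    - [0, 0, 27, 90, 120, 0, 1]

```text
clock: 0.93
tcp_pos: [0.4313, -0.3853, 0.231]
orientation: [-2.474, -1.935, 0.0]
contact_force: [0.1, -0.3, 0.1]
grip_width: -0.0001
gripper_force: 0.0
```

>>> servo_tool:
  commands:
    - [0, 0, 3, 12, 15, 0, 1]
    - [0, 0, 6, 25, 30, 0, 1]
    - [0, 0, 9.6, 38, 45, 0, 1]
    - [0, 0, 9.6, 41, 50, 0, 1]
    - [0, 0, 9.6, 42, 52, 0, 1]

```text
clock: 1.35
tcp_pos: [0.4737, -0.3337, 0.2311]
orientation: [-2.307, -2.132, -0.001]
contact_force: [-0.4, -0.3, -0.1]
grip_width: -0.0002
gripper_force: 0.0
```

```bash
cat >> h.py <<'E'
yaw=np.radians(4.6); EY=np.array([np.sin(yaw),np.cos(yaw)]); EX=np.array([np.cos(yaw),-np.sin(yaw)]); O=np.array([.499,-.0165])
def stn(p): q=np.asarray(p)[...,:2]-O; return q@EX,q@EY
def red(n,im,P):
    hsv=cv2.cvtColor(im,cv2.COLOR_BGR2HSV); X,Y=stn(P)
    m=(hsv[...,1]>110)&(hsv[...,2]>50)&((hsv[...,0]<8)|(hsv[...,0]>172))&(P[...,2]>.135)&(P[...,2]<.17)&(abs(X)<.05)&(abs(Y)<.33)
    q=np.stack([X[m],Y[m]],1)
    return m.sum(), (np.median(q,0)*1000).round(1) if m.sum() else None
def look(save=None,cams=('scene','top')):
    o=r.get_obs(); X,Y=stn(o['tcp_pos'])
    print('t %.2f tip X %.1f Y %.1f z %.1f F'%(o['clock'],X*1e3,Y*1e3,o['tcp_pos'][2]*1e3),o['contact_force'].round(1))
    for n in cams:
        im,d=grab(n); k,c=red(n,im,cloud(n,d)[...,:3])
        print(n,k,c)
        if save: cv2.imwrite(f'pics/{save}_{n}.png',im)
E
python3 - <<'E'
from h import *
from scipy.spatial.transform import Rotation as R
for n in('scene','top'): print(red(n,cv2.imread(f'pics/{n}0.png'),np.load(n+'.npy')))
look()
o=r.get_obs(); print(o['tcp_pos'],o['grip_width'],R.from_rotvec(o['orientation']).as_matrix().round(3),o['joints'].round(2))
E
```

```text
(np.int64(50), array([  13.4, -280.2]))
(np.int64(107), array([  -1.6, -278.9]))
t 1.35 tip X 0.2 Y -318.2 z 231.1 F [-0.4 -0.3 -0.1]
scene 56 [  13.1 -280.3]
top 109 [  -1.8 -278.9]
[ 0.47236661 -0.33540078  0.23108044] -0.0002793667458562604 [[ 0.082  0.997 -0.001]
 [ 0.997 -0.082 -0.   ]
 [-0.    -0.001 -1.   ]] [ 0.77  0.34 -0.33  1.77  0.12  1.05  0.32]
```

>>> servo_tool:
  commands:
    - [0, 0, 0, 0, 0, -30, 1]
    - [0, 0, 0, 0, 0, -65, 1]
    - [0, 0, 0, 0, 0, -95, 1]
    - [0, 0, 0, 0.4, 5, -101, 1]
    - [0, 0, 0, 0.8, 10, -101, 1]

```text
clock: 1.87
tcp_pos: [0.4713, -0.325, 0.1283]
orientation: [-2.308, -2.124, 0.003]
contact_force: [1.3, 0.4, -0.4]
grip_width: 0.0001
gripper_force: 0.0
```

>>> servo_tool:
  commands:
    - [0, 0, 0, 0.2, 3, 0, 1]
    - [0, 0, 0, 0.5, 6, 0, 1]
    - [0, 0, 0, 0.7, 9, 0, 1]
    - [0, 0, 0, 1, 12, 0, 1]
    - [0, 0, 0, 1.2, 15, 0, 1]

```text
clock: 2.28
tcp_pos: [0.4755, -0.3101, 0.1316]
orientation: [2.307, 2.129, 0.0]
contact_force: [-0.4, -5.9, 3.3]
grip_width: 0.0002
gripper_force: 3.1
```

```bash
python3 - <<'E'
from h import *
look('push0')
E
```

```text
t 2.28 tip X 0.2 Y -294.5 z 131.6 F [-0.4 -5.9  3.3]
scene 51 [  15.  -279.7]
top 101 [  -4.3 -279.1]
```

View pics/push0_scene.png

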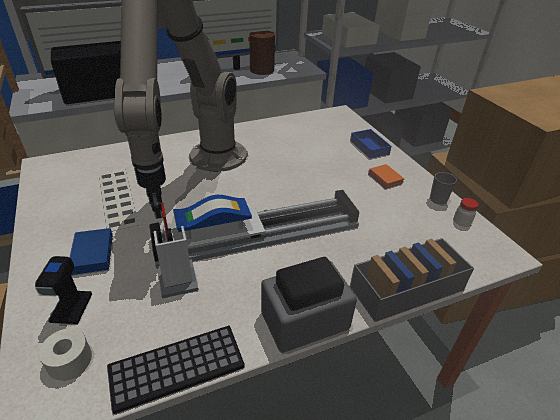

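>>> servo_tool:
  commands:
    - [0, 0, 0, 0.1, 1.5, 0, 1]
    - [0, 0, 0, 0.3, 4, 0, 1]
    - [0, 0, 0, 0.5, 7, 0, 1]
    - [0, 0, 0, 0.9, 11, 0, 1]
    - [0, 0, 0, 1.2, 15, 0, 1]

```text
clock: 2.8
tcp_pos: [0.4761, -0.3005, 0.1313]
orientation: [2.308, 2.121, -0.004]
contact_force: [-0.2, -16.0, -1.6]
grip_width: -0.0001
gripper_force: 7.7
```

>>> servo_tool:
  commands:
    - [0, 0, 0, 0.4, 5, 0, 1]
    - [0, 0, 0, 0.8, 10, 0, 1]
    - [0, 0, 0, 1.2, 15, 0, 1]
    - [0, 0, 0, 1.6, 20, 0, 1]
    - [0, 0, 0, 2, 25, 0, 1]

```text
clock: 3.22
tcp_pos: [0.478, -0.2768, 0.1314]
orientation: [2.308, 2.119, -0.006]
contact_force: [0.4, -18.7, -0.7]
grip_width: -0.0003
gripper_force: 9.2
```

>>> servo_tool:
  commands:
    - [0, 0, 0, 0.4, 5, 0, 1]
    - [0, 0, 0, 0.8, 10, 0, 1]
    - [0, 0, 0, 1.2, 15, 0, 1]
    - [0, 0, 0, 1.6, 20, 0, 1]
    - [0, 0, 0, 2, 25, 0, 1]

```text
clock: 3.63
tcp_pos: [0.48, -0.2518, 0.1313]
orientation: [2.309, 2.119, -0.006]
contact_force: [0.7, -18.3, 0.5]
grip_width: 0.0002
gripper_force: 9.2
```

>>> servo_tool:
  commands:
    - [0, 0, 0, 0.4, 5, 0, 1]
    - [0, 0, 0, 0.8, 10, 0, 1]
    - [0, 0, 0, 1.2, 15, 0, 1]
    - [0, 0, 0, 1.6, 20, 0, 1]
    - [0, 0, 0, 2, 25, 0, 1]

```text
clock: 4.05
tcp_pos: [0.482, -0.2267, 0.1314]
orientation: [2.309, 2.119, -0.006]
contact_force: [-0.3, -19.2, 0.9]
grip_width: 0.0002
gripper_force: 9.2
```

>>> servo_tool:
  commands:
    - [0, 0, 0, 0.4, 5, 0, 1]
    - [0, 0, 0, 0.8, 10, 0, 1]
    - [0, 0, 0, 1.2, 15, 0, 1]
    - [0, 0, 0, 1.6, 20, 0, 1]
    - [0, 0, 0, 2, 25, 0, 1]

```text
clock: 4.47
tcp_pos: [0.484, -0.2016, 0.1313]
orientation: [2.309, 2.12, -0.006]
contact_force: [-0.6, -18.8, 1.9]
grip_width: 0.0002
gripper_force: 9.2
```

>>> servo_tool:
  commands:
    - [0, 0, 0, 0.4, 5, 0, 1]
    - [0, 0, 0, 0.8, 10, 0, 1]
    - [0, 0, 0, 1.2, 15, 0, 1]
    - [0, 0, 0, 1.6, 20, 0, 1]
    - [0, 0, 0, 2, 25, 0, 1]

```text
clock: 4.88
tcp_pos: [0.486, -0.1765, 0.1313]
orientation: [2.31, 2.12, -0.006]
contact_force: [-0.4, -18.6, 3.9]
grip_width: 0.0
gripper_force: 9.2
```

>>> servo_tool:
  commands:
    - [0, 0, 0, 0.4, 5, 0, 1]
    - [0, 0, 0, 0.8, 10, 0, 1]
    - [0, 0, 0, 1.2, 15, 0, 1]
    - [0, 0, 0, 1.6, 20, 0, 1]
    - [0, 0, 0, 2, 25, 0, 1]

```text
clock: 5.3
tcp_pos: [0.488, -0.1514, 0.1313]
orientation: [2.31, 2.12, -0.006]
contact_force: [-1.1, -18.4, 4.7]
grip_width: -0.0001
gripper_force: 9.2
```

>>> servo_tool:
  commands:
    - [0, 0, 0, 0.4, 5, 0, 1]
    - [0, 0, 0, 0.8, 10, 0, 1]
    - [0, 0, 0, 1.2, 15, 0, 1]
    - [0, 0, 0, 1.6, 20, 0, 1]
    - [0, 0, 0, 2, 25, 0, 1]

```text
clock: 5.72
tcp_pos: [0.49, -0.1263, 0.1313]
orientation: [2.31, 2.12, -0.007]
contact_force: [-1.0, -18.3, 7.1]
grip_width: -0.0001
gripper_force: 9.2
```

>>> servo_tool:
  commands:
    - [0, 0, 0, 0.4, 5, 0, 1]
    - [0, 0, 0, 0.8, 10, 0, 1]
    - [0, 0, 0, 1.2, 15, 0, 1]
    - [0, 0, 0, 1.6, 20, 0, 1]
    - [0, 0, 0, 2, 25, 0, 1]

```text
clock: 6.13
tcp_pos: [0.492, -0.1012, 0.1313]
orientation: [2.31, 2.12, -0.007]
contact_force: [-1.4, -18.2, 6.7]
grip_width: -0.0
gripper_force: 9.2
```

>>> servo_tool:
  commands:
    - [0, 0, 0, 0.4, 5, 0, 1]
    - [0, 0, 0, 0.8, 10, 0, 1]
    - [0, 0, 0, 1.2, 15, 0, 1]
    - [0, 0, 0, 1.6, 20, 0, 1]
    - [0, 0, 0, 2, 25, 0, 1]

```text
clock: 6.55
tcp_pos: [0.4941, -0.0762, 0.1313]
orientation: [2.311, 2.121, -0.007]
contact_force: [-2.3, -18.2, 9.2]
grip_width: -0.0004
gripper_force: 9.2
```

>>> servo_tool:
  commands:
    - [0, 0, 0, 0.4, 5, 0, 1]
    - [0, 0, 0, 0.8, 10, 0, 1]
    - [0, 0, 0, 1.2, 15, 0, 1]
    - [0, 0, 0, 1.6, 20, 0, 1]
    - [0, 0, 0, 2, 25, 0, 1]

```text
clock: 6.97
tcp_pos: [0.496, -0.0511, 0.1312]
orientation: [2.311, 2.121, -0.008]
contact_force: [-2.1, -19.0, 10.5]
grip_width: 0.0
gripper_force: 9.2
```

```bash
python3 - <<'E'
from h import *
look()
E
```

```text
t 6.97 tip X -0.2 Y -34.7 z 131.2 F [ -2.1 -19.   10.5]
scene 34 [ 25.8 -22.9]
top 0 None
```

>>> servo_tool:
  commands:
    - [0, 0, 0, 0.4, 5, 0, 1]
    - [0, 0, 0, 0.8, 10, 0, 1]
    - [0, 0, 0, 1.1, 14, 0, 1]
    - [0, 0, 0, 1.4, 17.5, 0, 1]
    - [0, 0, 0, 1.6, 20, 0, 1]

```text
clock: 7.48
tcp_pos: [0.4976, -0.0311, 0.1312]
orientation: [2.31, 2.122, -0.009]
contact_force: [-2.7, -23.7, 12.3]
grip_width: -0.0001
gripper_force: 11.8
```

>>> servo_tool:
  commands:
    - [0, 0, 0, 0.1, 1.5, 0, 1]
    - [0, 0, 0, 0.2, 3, 0, 1]
    - [0, 0, 0, 0.3, 4, 0, 1]

```text
clock: 7.73
tcp_pos: [0.4976, -0.0311, 0.1312]
orientation: [2.311, 2.116, -0.014]
contact_force: [-3.8, -30.2, 13.8]
grip_width: 0.0001
gripper_force: 15.4
```

>>> servo_tool:
  commands:
    - [0, 0, 0, -1.6, -20, 0, 1]
    - [0, 0, 0, -2.4, -35, 20, 1]
    - [0, 0, 0, -2.4, -35, 60, 1]
    - [0, 0, 0, -1.2, -15, 68, 1]
    - [0, 0, 0, 0, -2, 68, 1]

```text
clock: 8.15
tcp_pos: [0.4999, -0.022, 0.2015]
orientation: [2.308, 2.126, 0.007]
contact_force: [1.0, 1.0, 0.0]
grip_width: -0.0003
gripper_force: 0.0
```

```bash
python3 - <<'E'
from h import *
look()
look(cams=('scene',))
E
```

```text
t 8.15 tip X 1.3 Y -5.4 z 201.5 F [1. 1. 0.]
scene 61 [ 14.4 -17.3]
top 0 None
t 8.25 tip X -0.4 Y -3.7 z 199.2 F [ 0.5  0.5 -0.7]
scene 61 [  7.5 -20.6]
```

>>> servo_tool:
  commands:
    - [0, 0, 0, 0, 0, 0, 1]
    - [0, 0, 0, 0, 0, -10, 1]
    - [0, 0, 0, 0, 0, -25, 1]
    - [0, 0, 0, 0, 0, -42, 1]
    - [0, 0, 0, 0, 0, -59, 1]

```text
clock: 8.72
tcp_pos: [0.4974, -0.0236, 0.1376]
orientation: [-2.309, -2.129, 0.001]
contact_force: [0.2, -0.6, 0.1]
grip_width: -0.0
gripper_force: 0.0
```

```bash
python3 - <<'E'
from h import *
look()
E
```

```text
t 8.72 tip X -1.0 Y -7.2 z 137.6 F [ 0.2 -0.6  0.1]
scene 70 [ 14.2 -38.3]
top 0 None
```

>>> servo_tool:
  commands:
    - [0, 0, 0, 0, 0, -4, 1]
    - [0, 0, 0, 0, 0, -8, 1]
    - [0, 0, 0, 0, 0, -12, 1]
    - [0, 0, 0, 0, 0, -16, 1]
    - [0, 0, 0, 0, 0, -19, 1]

```text
clock: 9.23
tcp_pos: [0.4981, -0.0227, 0.1202]
orientation: [2.308, 2.13, 0.0]
contact_force: [-0.2, 0.2, -1.2]
grip_width: -0.0001
gripper_force: 0.0
```

>>> servo_tool:
  commands:
    - [0, 0, 0, 0, 0, -2, 1]
    - [0, 0, 0, 0, 0, -4, 1]
    - [0, 0, 0, 0, 0, -6, 1]
    - [0, 0, 0, 0, 0, -8, 1]
    - [0, 0, 0, -0.1, -1, -11, 1]

```text
clock: 9.65
tcp_pos: [0.4982, -0.0236, 0.1094]
orientation: [2.308, 2.131, 0.001]
contact_force: [0.3, 0.0, 1.9]
grip_width: -0.0001
gripper_force: 0.8
```

```bash
python3 - <<'E'
from h import *
look(cams=('scene',))
E
```

```text
t 9.65 tip X -0.2 Y -7.1 z 109.4 F [0.3 0.  1.9]
scene 65 [ 13.8 -70.3]
```

>>> servo_tool:
  commands:
    - [0, 0, 0, -0.2, -3, -3, 1]
    - [0, 0, 0, -0.4, -6, -6, 1]
    - [0, 0, 0, -0.7, -9, -9, 1]
    - [0, 0, 0, -0.9, -11.5, -12, 1]
    - [0, 0, 0, -1.1, -13.5, -14, 1]

```text
clock: 10.12
tcp_pos: [0.497, -0.0381, 0.0951]
orientation: [2.309, 2.13, -0.0]
contact_force: [0.6, -0.9, 3.5]
grip_width: -0.0
gripper_force: 2.0
```

```bash
python3 - <<'E'
from h import *
look(cams=('scene',))
E
```

```text
t 10.12 tip X -0.3 Y -21.7 z 95.1 F [ 0.6 -0.9  3.5]
scene 59 [ 13.8 -86.6]
```

>>> servo_tool:
  commands:
    - [0, 0, 0, 0, 0, 0.4, 1]
    - [0, 0, 0, 0, 0, 1.1, 1]
    - [0, 0, 0, 0, 0, 2, 1]
    - [0, 0, 0, 0, 0, 3, 1]
    - [0, 0, 0, 0, 0, 4, 1]

```text
clock: 10.58
tcp_pos: [0.4968, -0.0372, 0.0996]
orientation: [2.308, 2.131, 0.0]
contact_force: [-1.3, -3.0, 4.0]
grip_width: -0.0001
gripper_force: 2.1
```

```bash
python3 - <<'E'
from h import *
look(cams=('scene',))
E
```

```text
t 10.58 tip X -0.5 Y -20.8 z 99.6 F [-1.3 -3.   4. ]
scene 68 [ 13.  -97.4]
```

>>> servo_tool:
  commands:
    - [0, 0, 0, 0, 0, 0.9, 1]
    - [0, 0, 0, 0, 0, 1.7, 1]
    - [0, 0, 0, 0, 0, 2.5, 1]
    - [0, 0, 0, 0, 0, 3.4, 1]
    - [0, 0, 0, 0, 0, 4.3, 1]

```text
clock: 11.05
tcp_pos: [0.4968, -0.0372, 0.1037]
orientation: [2.308, 2.131, -0.0]
contact_force: [-0.7, -3.5, 2.9]
grip_width: -0.0
gripper_force: 2.3
```

```bash
python3 - <<'E'
from h import *
look(cams=('scene',))
E
```

```text
t 11.05 tip X -0.6 Y -20.8 z 103.7 F [-0.7 -3.5  2.9]
scene 62 [  14.3 -107. ]
```

>>> servo_tool:
  commands:
    - [0, 0, 0, 0, 0, 0.9, 1]
    - [0, 0, 0, 0, 0, 1.8, 1]
    - [0, 0, 0, 0, 0, 2.7, 1]
    - [0, 0, 0, 0, 0, 3.6, 1]
    - [0, 0, 0, 0, 0, 4.5, 1]

```text
clock: 11.52
tcp_pos: [0.4968, -0.0372, 0.1082]
orientation: [2.308, 2.131, -0.0]
contact_force: [0.3, -3.0, 3.2]
grip_width: 0.0001
gripper_force: 2.2
```

```bash
python3 - <<'E'
from h import *
look(cams=('scene',))
E
```

```text
t 11.52 tip X -0.6 Y -20.8 z 108.2 F [ 0.3 -3.   3.2]
scene 63 [  12.8 -115.8]
```

>>> servo_tool:
  commands:
    - [0, 0, 0, 0, 0, 0.9, 1]
    - [0, 0, 0, 0, 0, 1.8, 1]
    - [0, 0, 0, 0, 0, 2.7, 1]
    - [0, 0, 0, 0, 0, 3.5, 1]
    - [0, 0, 0, 0, 0, 4.3, 1]

```text
clock: 11.98
tcp_pos: [0.4968, -0.0372, 0.1125]
orientation: [2.308, 2.131, 0.0]
contact_force: [-0.2, -2.7, 3.8]
grip_width: -0.0
gripper_force: 2.3
```

>>> servo_tool:
  commands:
    - [0, 0, 0, 0, 0, 0.8, 1]
    - [0, 0, 0, 0, 0, 1.6, 1]
    - [0, 0, 0, 0, 0, 2.4, 1]
    - [0, 0, 0, 0, 0, 3.1, 1]
    - [0, 0, 0, 0, 0, 3.8, 1]

```text
clock: 12.4
tcp_pos: [0.4968, -0.0371, 0.1163]
orientation: [2.308, 2.131, 0.0]
contact_force: [-0.6, -2.7, 2.7]
grip_width: -0.0001
gripper_force: 2.2
```

```bash
python3 - <<'E'
from h import *
look(cams=('scene',))
E
```

```text
t 12.40 tip X -0.5 Y -20.7 z 116.3 F [-0.6 -2.7  2.7]
scene 60 [  16.6 -132.6]
```

>>> servo_tool:
  commands:
    - [0, 0, 0, 0, 0, 0.8, 1]
    - [0, 0, 0, 0, 0, 1.5, 1]
    - [0, 0, 0, 0, 0, 2.2, 1]
    - [0, 0, 0, 0, 0, 2.9, 1]
    - [0, 0, 0, 0, 0, 3.5, 1]

```text
clock: 12.87
tcp_pos: [0.4968, -0.0371, 0.1198]
orientation: [-2.308, -2.131, -0.0]
contact_force: [-0.2, -3.6, 4.3]
grip_width: -0.0001
gripper_force: 2.2
```

>>> servo_tool:
  commands:
    - [0, 0, 0, 0, 0, 0.6, 1]
    - [0, 0, 0, 0, 0, 1.1, 1]
    - [0, 0, 0, 0, 0, 1.6, 1]
    - [0, 0, 0, 0, 0, 2.1, 1]
    - [0, 0, 0, 0, 0, 2.5, 1]

```text
clock: 13.28
tcp_pos: [0.4968, -0.037, 0.1223]
orientation: [-2.308, -2.131, -0.0]
contact_force: [-0.6, -1.8, 3.1]
grip_width: -0.0001
gripper_force: 2.1
```

```bash
python3 - <<'E'
from h import *
look(cams=('scene',))
E
```

```text
t 13.28 tip X -0.5 Y -20.6 z 122.3 F [-0.6 -1.8  3.1]
scene 56 [  16.  -150.3]
```

>>> servo_tool:
  commands:
    - [0, 0, 0, 0, 0, 0.4, 1]
    - [0, 0, 0, 0, 0, 0.8, 1]
    - [0, 0, 0, 0, 0, 1.1, 1]
    - [0, 0, 0, 0, 0, 1.4, 1]
    - [0, 0, 0, 0, 0, 1.6, 1]

```text
clock: 13.75
tcp_pos: [0.4969, -0.037, 0.1239]
orientation: [-2.308, -2.131, -0.0]
contact_force: [-0.4, -2.3, 3.4]
grip_width: -0.0
gripper_force: 2.0
```

>>> servo_tool:
  commands:
    - [0, 0, 0, 0, 0, 0.1, 1]
    - [0, 0, 0, 0, 0, 0.1, 1]
    - [0, 0, 0, 0, 0, 0.1, 1]
    - [0, 0, 0, 0, 0, 0, 1]
    - [0, 0, 0, 0, 0, 0, 1]

```text
clock: 14.17
tcp_pos: [0.4968, -0.037, 0.1238]
orientation: [-2.308, -2.131, -0.0]
contact_force: [0.0, -1.1, 4.2]
grip_width: 0.0
gripper_force: 2.0
```

```bash
python3 - <<'E'
from h import *
look(cams=('scene',))
E
```

```text
t 14.17 tip X -0.5 Y -20.6 z 123.8 F [ 0.  -1.1  4.2]
scene 56 [  16.9 -173.5]
```

>>> servo_tool:
  commands:
    - [0, 0, 0, 0, 0, 0, 1]
    - [0, 0, 0, 0, 0, 0, 1]
    - [0, 0, 0, 0, 0, 0, 1]
    - [0, 0, 0, 0, 0, 0, 1]
    - [0, 0, 0, 0, 0, 0, 1]

```text
clock: 14.63
tcp_pos: [0.4968, -0.0372, 0.1238]
orientation: [2.308, 2.131, -0.0]
contact_force: [-0.6, -1.6, 2.9]
grip_width: -0.0002
gripper_force: 2.0
```

>>> servo_tool:
  commands:
    - [0, 0, 0, 0, 0, 0, 1]
    - [0, 0, 0, 0, 0, -0.2, 1]
    - [0, 0, 0, 0, 0, -0.5, 1]
    - [0, 0, 0, 0, 0, -0.9, 1]
    - [0, 0, 0, 0, 0, -1.5, 1]

```text
clock: 15.05
tcp_pos: [0.4968, -0.037, 0.1223]
orientation: [2.308, 2.131, 0.0]
contact_force: [0.6, -1.0, 3.9]
grip_width: -0.0001
gripper_force: 1.9
```

```bash
python3 - <<'E'
from h import *
look(cams=('scene',))
E
```

```text
t 15.05 tip X -0.5 Y -20.6 z 122.3 F [ 0.6 -1.   3.9]
scene 55 [  10.5 -200.5]
```

>>> servo_tool:
  commands:
    - [0, 0, 0, 0, 0, -0.9, 1]
    - [0, 0, 0, 0, 0, -1.8, 1]
    - [0, 0, 0, 0, 0, -2.8, 1]
    - [0, 0, 0, 0, 0, -3.9, 1]
    - [0, 0, 0, 0, 0, -5.1, 1]

```text
clock: 15.52
tcp_pos: [0.4968, -0.037, 0.1171]
orientation: [-2.308, -2.131, -0.0]
contact_force: [1.1, 1.0, 4.7]
grip_width: 0.0
gripper_force: 1.8
```

```bash
python3 - <<'E'
from h import *
look(cams=('scene',))
E
```

```text
t 15.52 tip X -0.5 Y -20.6 z 117.1 F [1.1 1.  4.7]
scene 55 [  14.  -217.3]
```

>>> servo_tool:
  commands:
    - [0, 0, 0, 0, -0.8, -1.6, 1]
    - [0, 0, 0, -0.1, -1.6, -2.8, 1]
    - [0, 0, 0, -0.2, -2.4, -4, 1]
    - [0, 0, 0, -0.3, -3.2, -5.2, 1]
    - [0, 0, 0, -0.4, -4.2, -6.5, 1]

```text
clock: 15.98
tcp_pos: [0.4964, -0.0414, 0.1106]
orientation: [2.308, 2.131, 0.0]
contact_force: [0.3, -0.2, 4.0]
grip_width: 0.0002
gripper_force: 1.7
```

```bash
python3 - <<'E'
from h import *
look(cams=('scene',))
E
```

```text
t 15.98 tip X -0.6 Y -25.1 z 110.6 F [ 0.3 -0.2  4. ]
scene 58 [  16.9 -235.2]
```

>>> servo_tool:
  commands:
    - [0, 0, 0, -0.1, -1.3, -1.3, 1]
    - [0, 0, 0, -0.2, -2.6, -2.3, 1]
    - [0, 0, 0, -0.3, -3.9, -3.4, 1]
    - [0, 0, 0, -0.5, -6.5, 2, 1]
    - [0, 0, 0, -0.7, -9.5, 12, 1]

```text
clock: 16.45
tcp_pos: [0.4945, -0.051, 0.1221]
orientation: [-2.306, -2.13, 0.003]
contact_force: [-1.2, 0.2, -1.0]
grip_width: 0.0004
gripper_force: 0.1
```

>>> servo_tool:
  commands:
    - [0, 0, 0, 0, -2, 15, 1]
    - [0, 0, 0, 0, -2, 45, 1]
    - [0, 0, 0, 0, -2, 80, 1]
    - [0, 0, 0, 0, 0, 110, 1]
    - [0, 0, 0, 0, 0, 120, 1]

```text
clock: 16.87
tcp_pos: [0.4975, -0.0508, 0.2478]
orientation: [2.305, 2.127, 0.007]
contact_force: [1.0, 0.1, 1.0]
grip_width: 0.0001
gripper_force: 0.0
```

>>> servo_tool:
  commands:
    - [0, 0, 0, 0, 30, 0, 1]
    - [0, 0, 0, 0, 60, 0, 1]
    - [0, 0, 0, 0, 90, 0, 1]
    - [0, 0, 0, 0, 110, 0, 1]
    - [0, 0, 0, 0, 115, 0, 1]

```text
clock: 17.28
tcp_pos: [0.4949, 0.0679, 0.243]
orientation: [-2.302, -2.136, -0.001]
contact_force: [-0.5, 0.4, 0.3]
grip_width: 0.0001
gripper_force: 0.0
```

>>> servo_tool:
  commands:
    - [0, 0, 0, 0, 0, 0, 1]
    - [0, 0, 0, 0, 0, 0, 1]
    - [0, 0, 0, 0, 0, 0, 1]
    - [0, 0, 0, 0, 0, 0, 1]
    - [0, 0, 0, 0, 0, 0, 1]

```text
clock: 17.7
tcp_pos: [0.4957, 0.0628, 0.2426]
orientation: [2.311, 2.128, -0.001]
contact_force: [0.9, 0.1, 0.3]
grip_width: 0.0001
gripper_force: 0.0
```

>>> servo_tool:
  commands:
    - [0, 0, 0, 0, 0, 0, 1]
    - [0, 0, 0, 0, 0, 0, 1]
    - [0, 0, 0, 0, 0, 0, 1]
    - [0, 0, 0, 0, 0, 0, 1]
    - [0, 0, 0, 0, 0, 0, 1]

```text
clock: 18.12
tcp_pos: [0.4957, 0.0641, 0.2427]
orientation: [2.308, 2.131, 0.0]
contact_force: [-0.4, -0.4, 0.2]
grip_width: -0.0001
gripper_force: 0.0
```

>>> servo_tool:
  commands:
    - [0, 0, 0, 0, 0, 0, 1]
    - [0, 0, 0, 0, 0, 0, 1]
    - [0, 0, 0, 0, 0, 0, 1]
    - [0, 0, 0, 0, 0, 0, 1]
    - [0, 0, 0, 0, 0, 0, 1]

```text
clock: 18.53
tcp_pos: [0.4957, 0.0642, 0.2427]
orientation: [2.308, 2.131, -0.0]
contact_force: [-0.5, 0.2, 0.3]
grip_width: -0.0001
gripper_force: 0.0
```

```bash
python3 - <<'E'
from h import *
look('end'); look(cams=('scene',))
E
```

```text
t 18.53 tip X -9.8 Y 80.1 z 242.7 F [-0.5  0.2  0.3]
scene 55 [  12.3 -280. ]
top 108 [  -1.  -278.7]
t 18.63 tip X -9.8 Y 80.1 z 242.7 F [-0.5 -0.3  1.1]
scene 56 [  15.2 -280.1]
```

View pics/end_scene.png

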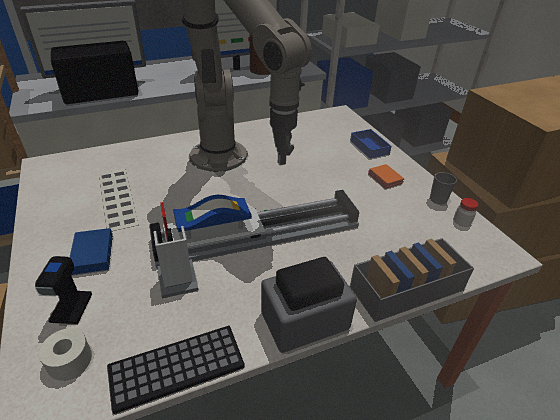

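The picture shows the sled home (plate at about (163,214)), the shell up, the packs where they were, and the gripper clear at about (283,150).

```bash
python3 -c "
from bench import r
print(r.hand_in())"
```

```text
the job is handed in; nothing more can be done
None
```

The job is handed in at about 19 s, with no verdict returned: the sled was pushed once to its far stop and ran home by itself, the label was stroked green to yellow with the shell pressed down about 20 mm from the green mark to past the red mark, and at hand-in the sled was home, the shell up and untouched, and the card packs looked unmoved.

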